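# Lock the square ingredient canister

## Task

Two lidded steel ingredient canisters stand on the bench, each with a key standing upright in the lock disc on its lid. Lock the SQUARE canister: take hold of its key and turn it gently to one side and, if need be, back to the other, until the hidden locking pin springs up through the slot in the disc; then let go of the key. Do not turn the key of the round canister.

Things in the scene. Friction and masses are not known exactly. Their poses are not given: they have to be found in the camera images.
- key_grip (a point): middle of the bright metal key bow on the square canister, 136 mm above the table, on the key's upright axis. The bow is a plate 44 mm wide (along x here), 12 thick (y: pinch across it), 34 tall; below it a 14 mm stem, 16 high. z is up; the frame turns with the key. The dark lock disc (80 mm across, top 35 mm below here) turns with it and has one 12 mm wide slot, open at the rim towards +x.
- key (a joint): turn of that key (rad), + anticlockwise from above; starts within 0.08 of 0, stops at +-0.75, light friction (under 0.1 N m). The locking pin hides under the disc at a key angle of 0.35 to 0.65 to the + or the - side, not known beforehand. With the slot over it, the pin springs up and stays; the key is then held there within about 0.1. The canister (140 mm square, 93 high with lid) is fixed.
- pin (a joint): rise of the square canister's brass locking pin, 8 mm thick, 32 mm from the key's axis (m): 0 while hidden under the disc, about 0.016 once it has sprung up through the slot; it then stands 10 mm above the disc, 25 mm below the middle of the bow.
- round_key (a joint): turn (rad) of the key to leave alone: the same disc and key, on a round steel canister 154 mm across the lid and 93 mm high, fixed to the bench. Starts between -0.3 and 0.3.
Things that resemble listed ones, but are neither listed nor needed, are in the scene too. Leave any red or turquoise look-alike of the part that bears key_grip alone.

How it is judged:
By the outcome, as a careful person would: the job done as asked, in the order asked, and still so for the second after the job is handed in, with the robot touching nothing.
It also fails if it takes over 40 s, if anything falls off the work surface, if the arm or the gripper's body presses on something with over 40 N, if the wrist force passes 120 N, or if a joint passes its speed limit or range.

## Robot

A 6-joint arm with a two-finger parallel gripper is mounted at the origin on the work surface. World frame = base frame: x ahead of the robot, y to its left, z up, the work surface at z = 0. Lengths are in m, angles in rad, forces in N, time in s.
With the tool pointing down it reaches from about 0.375 to 0.9 m from the base axis. Payload 3.1 kg.
Tool frame: the origin (TCP) lies on the centre line of the jaws, within the pads' length; the fingertips stand 25 mm ahead of it and the grasp point (between the pads) lies 6 mm ahead of it (manip.tips_ahead is the distance from the TCP to the fingertips, in m); z points along the fingers, y is the direction in which the jaws open and shut (so a half turn about z gives the same grasp; the last joint's range is limited). The gripper opens to 85 mm and grips with 20 to 120 N. Pads are 22 mm wide; open, the fingers measure 114 mm over their backs; the gripper's body (76 mm by 85 mm) begins 54 mm behind the grasp point. The pads swing forward as they close: fully open they stand 13 mm farther back than shut.
Start: joints at [0.967, 0.527, 1.433, -0, 1.181, -0.178], TCP at [0.258, 0.569, 0.256] pointing down, gripper open.
Joint ranges: [-3.08, 3.08], [-0.75, 2.2], [0.22, 2.44], [-1.43, 4.57], [0, 2.65], [-2.85, 2.85]. Speed limits (rad/s): [2.79, 2.79, 3.14, 3.14, 3.14, 3.14].

## Interface

Orientations are given as a unit quaternion [x, y, z, w].
In Python, from station import manip gives the robot as it stands.
- The arm moves only by the tool play_rows, never from a script. Its argument "steps" is a list that holds one entry, the list of rows, each a list of 6 numbers: the shift along the tool's x, y, z in m, then the turn, a rotation vector about the tool's x, y, z in degrees. In form: [[[x, y, z, rx, ry, rz], ...]]. A call has 1 to 10 rows; each row shifts and turns the commanded pose from where the row before left it, along the tool's axes as they then stand; what a row does not reach is not made up. A row lasts 1/8 s, in which the tool goes at most 62.5 mm and 10.7 degrees, less where a joint would pass 70% of its speed; a pose out of reach is approached as far as the arm can. A call is refused whole if a number of a shift passes 0.0625 or a number of a turn 10.7, either way. A call with a gripper value outside its range is refused whole. "fingers" is the opening, from 0 (shut) to 1 (fully open), set as the call begins (left out, the last holds). The fingers move at their own pace and stop on an object; "squeeze" is the grip in N (left out, the last holds). Time passes only in rows, so rows that do not move let the fingers close. It gives the time, the measured TCP pose, the force and the opening at its end, in the units of the state.
- manip.sense(): the state, without advancing time (a new reading comes with each control period).
- manip.snapshot(name): name is "scene" or "side" or "wrist"; returns a dict with "img" (384x512x3 uint8, red, green, blue), "K" (3x3 intrinsics, pixels), "world_from_camera" (4x4, takes a point from camera to world coordinates). Camera axes: x right, y down, z forward; pixel columns grow to the right and rows downward; lengths in m; the calibration is good to about 2 mm. A picture is of the moment at which its call begins. There is no depth.
- manip.sign_off(): hands the job in, once; it reports no verdict.
Trained networks look in a picture, given as the dict that the camera call returned (one of the last four; its "shot" number tells which), for a name from the list of things; names that differ only in an ending like _2 or _b are one class to them, and where a whole thing is asked for, a point or a joint stands for the part that bears it (a point fixed in the world has none). Each returns a list of dicts, best first, with "score" (0 to 1); they miss things now and then, are a little off and sometimes report something else, mostly with a low value. They report only what shows in the picture. A call takes as long as a camera call. They do not tell look-alikes from the thing itself.
- manip.regions_of(label, picture): "pixels" (384x512 bool, what is visible of it) and "rect" ([left, top, right, bottom] in pixels, round what is visible of it).
- manip.pinpoint(label, picture): "point" ([column, row] in pixels: a listed point, or the origin of a listed thing).
The state is a dict: "t": time; "q": joint angles; "qd": joint speeds; "tau": joint torques, N m; "tcp_pos": TCP position; "tool_rot": TCP orientation; "force": force on the tool from outside, world axes, zero at the start; "ft_torque": the same for the moment, N m; "finger_gap": opening from 0.0 (shut) to 1.0 (fully open).
Only numpy, scipy, OpenCV 4.12 (cv2) and the standard library are available. Lean on these libraries where they do the work, as an engineer would, in place of code of your own. Each camera call takes 0.05 s, during which the arm holds its last target.

## Working session

There is one attempt and no reset: what is moved stays moved. The work goes in short steps, Python scripts to look and compute and a tool call to move; the robot and the scene stay as the last step left them, time stands still between calls to the robot, and variables do not carry over. Pictures are saved under pics/ and viewed, and the job is handed in when it is done.

Besides the shell and the picture viewer there is one more tool, called after "Request:" in YAML: its name, and indented under it one key for each argument. play_rows: Moves the arm, as the interface text tells. Its arguments: {"type":"object","properties":{"steps":{"type":"array"},"fingers":{"type":"number"},"squeeze":{"type":"number"}},"required":["steps"]}

```bash
mkdir -p pics; cat > h.py <<'E'
from station import manip
import numpy as np, cv2
def snap(n,f):
    p=manip.snapshot(n); cv2.imwrite('pics/'+f,cv2.cvtColor(p['img'],cv2.COLOR_RGB2BGR)); return p
def ray(p,uv,z):
    T=np.array(p['world_from_camera']);d=T[:3,:3]@np.linalg.solve(p['K'],[uv[0],uv[1],1.]);o=T[:3,3]
    return o+d*(z-o[2])/d[2]
def proj(p,X):
    T=np.linalg.inv(p['world_from_camera']);c=T[:3,:3]@np.array(X)+T[:3,3];u=p['K']@c;return u[:2]/u[2]
E
python3 - <<'E'
from h import *
for n in ('scene','side','wrist'):
    p=snap(n,n+'0.png')
    print(n,np.array(p['world_from_camera'])[:3,3].round(3))
    for r in manip.pinpoint('key_grip',p): print(r['point'],round(r['score'],2),ray(p,r['point'],.136).round(3))
    for r in manip.regions_of('key_grip',p): print(r['rect'],round(r['score'],2))
s=manip.sense();print({k:np.round(v,3) for k,v in s.items()})
E
```

```text
scene [0.889 0.327 0.697]
[211.1, 98.5] 0.94 [ 0.267 -0.536  0.136]
[282.9, 167.7] 0.68 [ 0.361 -0.127  0.136]
[195.6, 203.8] 0.63 [ 0.597 -0.175  0.136]
[179.8, 195.3, 214.8, 234.4] 0.83
[201.6, 93.3, 223.1, 118.1] 0.75
[267.6, 160.1, 298.6, 189.6] 0.6
side [ 0.408 -1.258  0.809]
[181.9, 268.1] 0.77 [ 0.27  -0.519  0.136]
[305.2, 185.6] 0.58 [ 0.607 -0.161  0.136]
[225.1, 182.1] 0.57 [ 0.361 -0.134  0.136]
[292.1, 181.8, 312.4, 206.1] 0.92
[166.4, 263.4, 202.4, 296.6] 0.88
[213.7, 177.1, 237.0, 200.0] 0.71
wrist [0.192 0.601 0.373]
{'t': np.float64(0.45), 'q': array([ 0.967,  0.528,  1.433,  0.   ,  1.181, -0.178]), 'qd': array([-0.   , -0.002, -0.001,  0.   ,  0.003, -0.001]), 'tau': array([-1.0000e-03, -4.4185e+01, -1.7816e+01, -0.0000e+00,  2.0000e-03,
       -0.0000e+00]), 'tcp_pos': array([0.258, 0.569, 0.256]), 'tool_rot': array([ 0.211,  0.977, -0.   , -0.   ]), 'force': array([-0.139,  0.902, -0.054]), 'ft_torque': array([-0.012, -0.019, -0.018]), 'finger_gap': np.float64(0.998)}
```

View pics/scene0.png

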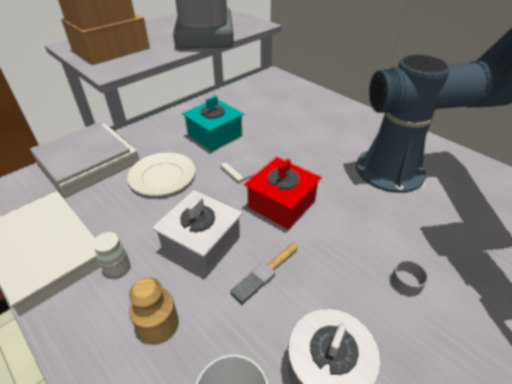

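View pics/side0.png

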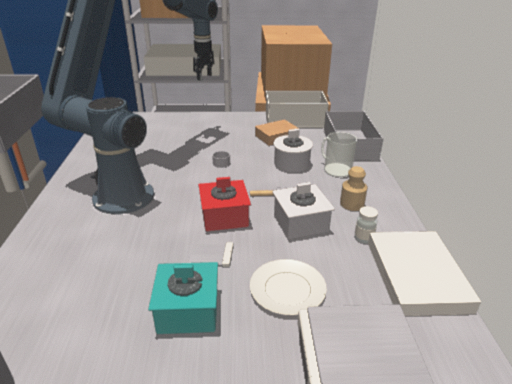

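```bash
python3 - <<'E'
from h import *
a=cv2.imread('pics/scene0.png')[180:280,145:250];b=cv2.imread('pics/side0.png')[165:245,260:345]
cv2.imwrite('pics/crop0.png',np.hstack([cv2.resize(a,(400,400),interpolation=3),cv2.resize(b,(400,400),interpolation=3)]))
p=manip.snapshot('scene');q=manip.snapshot('side')
def P(p):return p['K']@np.linalg.inv(p['world_from_camera'])[:3]
for u,v in (((195.6,203.8),(305.2,185.6)),):
    X=cv2.triangulatePoints(P(p),P(q),np.array(u),np.array(v));print((X[:3]/X[3]).ravel())
E
```

```text
[ 0.60325031 -0.16962847  0.14224331]
```

View pics/crop0.png

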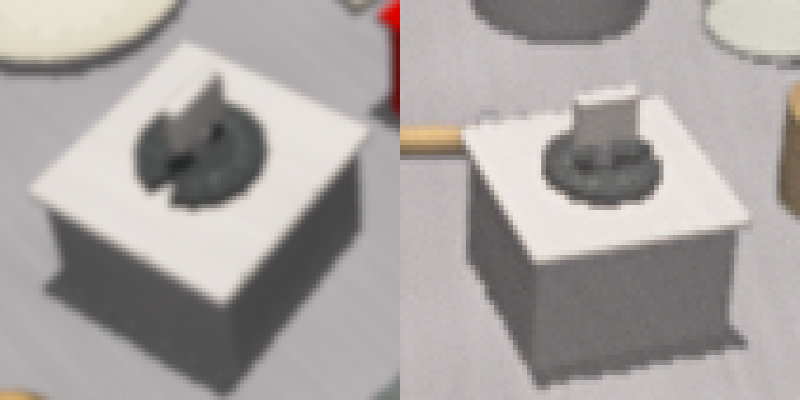

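Request:
play_rows:
  steps:
    - [[-0.044, -0.038, 0, 0, 0, 0], [-0.044, -0.038, 0, 0, 0, 0], [-0.044, -0.038, 0, 0, 0, 0], [-0.044, -0.038, 0, 0, 0, 0], [-0.044, -0.038, 0, 0, 0, 0], [-0.044, -0.038, 0, 0, 0, 0], [-0.044, -0.038, 0, 0, 0, 0], [-0.044, -0.038, 0, 0, 0, 0], [-0.044, -0.038, 0, 0, 0, 0], [-0.044, -0.038, 0, 0, 0, 0]]
  fingers: 1
  squeeze: 40

```text
t: 1.8
tcp_pos: [0.5027, 0.0395, 0.2567]
tool_rot: [0.211, 0.977, 0.0, 0.001]
force: [1.1, -0.0, -0.7]
finger_gap: 1.001
```

```bash
python3 - <<'E'
from h import *
p=snap('wrist','wrist1.png')
for r in manip.pinpoint('key_grip',p): print(r['point'],round(r['score'],2),ray(p,r['point'],.136).round(4))
s=manip.sense();print(s['t'],s['tcp_pos'],s['tool_rot'],s['q'],s['force'])
E
```

```text
[99.7, 367.8] 0.49 [ 0.6006 -0.1692  0.136 ]
1.9 [0.50554067 0.0362309  0.25687182] [ 2.14424713e-01  9.76736906e-01 -6.58583334e-04  2.57393566e-03] [-0.14833607  0.36688413  1.72693298 -0.00192494  1.04272947 -1.28595952] [ 0.05112987  1.19331092 -0.22652065]
```

View pics/wrist1.png

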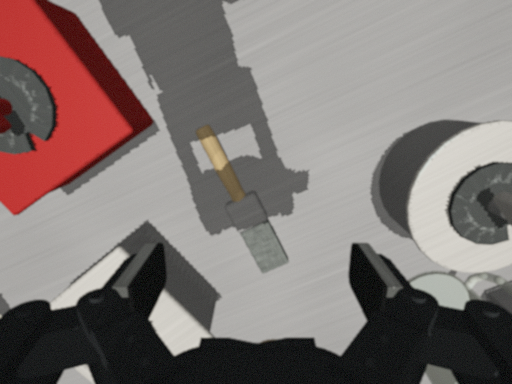

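```bash
python3 - <<'E'
from h import *
p=manip.snapshot('scene')
s=ray(p,(188.3,227.5),.101); print(s, s[:2]-[.602,-.17])
# tentative corners of canister lid z=.093 from crop
for c in ((185,40),(370,130),(225,300),(30,190)):
    print(ray(p,(145+c[0]*105/400,180+c[1]*.25),.093))
E
```

```text
[ 0.63578564 -0.15674197  0.101     ] [0.03378564 0.01325803]
[ 0.54903497 -0.25700322  0.093     ]
[ 0.51301987 -0.11387377  0.093     ]
[ 0.65349964 -0.0775037   0.093     ]
[ 0.69014858 -0.21856288  0.093     ]
```

Request:
play_rows:
  steps:
    - [[0, 0, 0, 0, 0, 9.9], [0, 0, 0, 0, 0, 9.9], [0, 0, 0, 0, 0, 9.9], [0, 0, 0, 0, 0, 9.9], [0, 0, 0, 0, 0, 9.9], [0, 0, 0, 0, 0, 9.9], [0, 0, 0, 0, 0, 9.9], [0, 0, 0, 0, 0, 9.9], [0, 0, 0, 0, 0, 9.9], [0, 0, 0, 0, 0, 9.9]]

```text
t: 3.2
tcp_pos: [0.5008, 0.043, 0.2563]
tool_rot: [0.881, 0.472, -0.0, -0.0]
force: [0.4, 0.3, 0.4]
finger_gap: 1.002
```

Request:
play_rows:
  steps:
    - [[0, 0, 0, 0, 0, 9.9], [0, 0, 0, 0, 0, 9.9], [0, 0, 0, 0, 0, 9.9], [0, 0, 0, 0, 0, 9.9], [0, 0, 0, 0, 0, 0]]

```text
t: 3.82
tcp_pos: [0.501, 0.0427, 0.2563]
tool_rot: [0.989, 0.15, -0.0, -0.0]
force: [-1.0, 1.2, -0.0]
finger_gap: 1.0
```

```bash
cat >> h.py <<'E'
from scipy.spatial.transform import Rotation as R
def tool(X):
    s=manip.sense();return R.from_quat(s['tool_rot']).inv().apply(np.array(X)-s['tcp_pos'])
def st():
    s=manip.sense();M=R.from_quat(s['tool_rot']).as_matrix()
    print('t',s['t'],'tcp',np.round(s['tcp_pos'],4),'q',np.round(s['q'],2),'F',np.round(s['force'],1),'T',np.round(s['ft_torque'],2),'gap',round(float(s['finger_gap']),3),'xhead',np.degrees(np.arctan2(M[1,0],M[0,0])).round(2),'z',M[:,2].round(3))
E
python3 - <<'E'
from h import *
st(); print(tool([.545,-.187,.256]))
E
```

```text
t 3.825 tcp [0.501  0.0427 0.2563] q [-0.14  0.36  1.73  0.    1.04  1.13] F [-1.   1.2 -0. ] T [-0.03 -0.02  0.03] gap 1.0 xhead 17.21 z [-0.001  0.    -1.   ]
[-2.59994247e-02  2.32456154e-01  2.15514695e-04]
```

Request:
play_rows:
  steps:
    - [[-0.005, 0.046, 0, 0, 0, 0], [-0.005, 0.046, 0, 0, 0, 0], [-0.005, 0.046, 0, 0, 0, 0], [-0.005, 0.047, 0, 0, 0, 0], [-0.005, 0.047, 0, 0, 0, 0], [0, 0, 0, 0, 0, 0]]

```text
t: 4.58
tcp_pos: [0.5466, -0.1905, 0.2563]
tool_rot: [0.989, 0.148, 0.001, 0.001]
force: [-0.7, 0.9, -0.6]
finger_gap: 0.998
```

```bash
python3 - <<'E'
from h import *
p=snap('wrist','wrist2.png')
for r in manip.pinpoint('key_grip',p): print(r['point'],round(r['score'],2),ray(p,r['point'],.136).round(4))
for r in manip.regions_of('key_grip',p):
    m=r['pixels'];print(r['rect'],r['score'],m.sum())
st()
E
```

```text
[250.5, 117.2] 0.6 [ 0.6009 -0.1676  0.136 ]
[147.2, 297.3, 190.0, 354.0] 0.84 1417
[208.5, 65.7, 302.1, 163.3] 0.65 6866
t 4.725 tcp [ 0.5452 -0.1864  0.256 ] q [-0.52  0.46  1.56  0.    1.12  0.75] F [-0.1 -0.3 -0.4] T [-0.03 -0.    0.1 ] gap 1.004 xhead 17.13 z [-0.001  0.001 -1.   ]
```

View pics/wrist2.png

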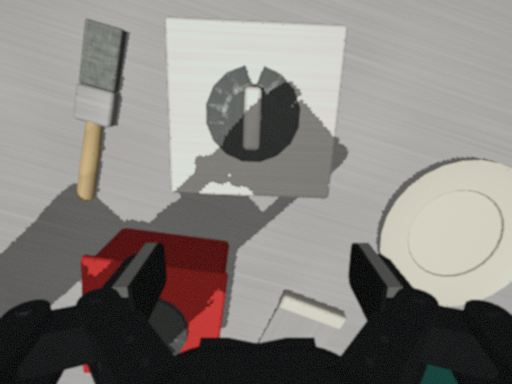

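```bash
python3 - <<'E'
from h import *
p=manip.snapshot('wrist'); g=cv2.cvtColor(p['img'],cv2.COLOR_RGB2GRAY)
im=cv2.resize(cv2.cvtColor(p['img'],cv2.COLOR_RGB2BGR)[55:175,195:315],(600,600),interpolation=3);cv2.imwrite('pics/crop2.png',im)
a=ray(p,(254,87),.153);b=ray(p,(252.3,148),.153);d=a-b;print(a,b,np.linalg.norm(d),(a+b)/2,np.degrees(np.arctan2(d[1],d[0])))
s=ray(p,(256,75),.101);c=np.array([.602,-.168,.101]);d=s-c;print(s,np.linalg.norm(d),np.degrees(np.arctan2(d[1],d[0])))
st()
E
```

```text
[ 0.61986682 -0.15966489  0.153     ] [ 0.58026242 -0.17047441  0.153     ] 0.041053068527249284 [ 0.60006462 -0.16506965  0.153     ] 15.266323201483646
[ 0.63045078 -0.15755065  0.101     ] 0.03030900078546072 20.1671771209599
t 4.775 tcp [ 0.5453 -0.1861  0.2561] q [-0.52  0.46  1.56  0.    1.12  0.75] F [1.  0.4 0.3] T [-0.08 -0.02 -0.01] gap 0.997 xhead 17.14 z [-0.001  0.001 -1.   ]
```

View pics/crop2.png

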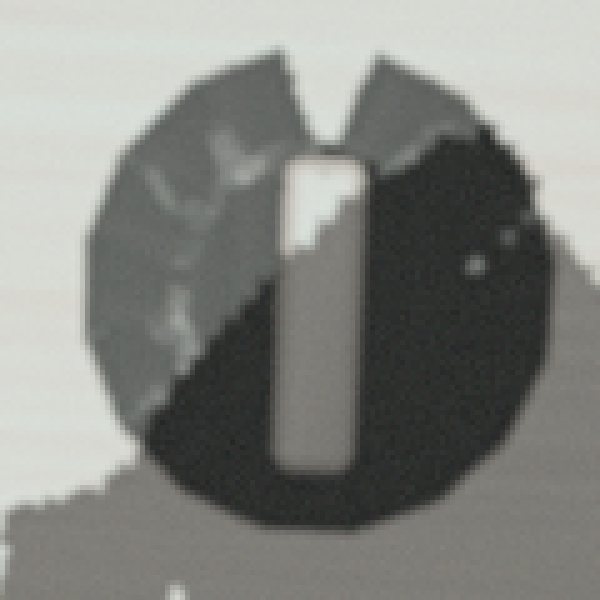

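```bash
python3 - <<'E'
from h import *
p=manip.snapshot('wrist')
a=ray(p,(260.1,86.4),.153);b=ray(p,(258,149.2),.153);d=a-b;print(np.linalg.norm(d),(a+b)/2,np.degrees(np.arctan2(d[1],d[0])))
c=ray(p,(258.7,112.8),.101);s=ray(p,(260.7,74),.101);d=s-c;print(c,s,np.linalg.norm(d),np.degrees(np.arctan2(d[1],d[0])))
print(tool(np.r_[((a+b)/2)[:2],.256]))
E
```

```text
0.042309808777429396 [ 0.60107928 -0.16872659  0.153     ] 15.272733840474485
[ 0.60237426 -0.1682898   0.101     ] [ 0.63238446 -0.16070717  0.101     ] 0.03095332490370645 14.18005198933842
[ 0.05833278 -0.0001257   0.00019042]
```

Request:
play_rows:
  steps:
    - [[0.029, 0, 0, 0, 0, 1.9], [0.0295, 0, 0, 0, 0, 0], [0, 0, 0, 0, 0, 0], [0, 0, 0.025, 0, 0, 0], [0, 0, 0.025, 0, 0, 0], [0, 0, 0, 0, 0, 0]]

```text
t: 5.58
tcp_pos: [0.5996, -0.1702, 0.2044]
tool_rot: [0.991, 0.132, -0.003, -0.002]
force: [0.2, 0.1, -0.5]
finger_gap: 0.997
```

```bash
python3 - <<'E'
from h import *
p=snap('wrist','wrist3.png');st();print(tool([.6015,-.1687,.148]),manip.tips_ahead)
for r in manip.pinpoint('key_grip',p): print(r['point'],round(r['score'],2),ray(p,r['point'],.136).round(4))
E
```

```text
t 5.625 tcp [ 0.6008 -0.1709  0.2058] q [-0.46  0.59  1.48 -0.    1.08  0.85] F [-0.4 -0.5  0.7] T [-0.02 -0.   -0.06] gap 1.001 xhead 15.15 z [-0.003  0.001 -1.   ]
[ 0.00139256 -0.00180313  0.05782778] 0.025
[258.5, 215.8] 0.6 [ 0.5995 -0.1695  0.136 ]
```

View pics/wrist3.png

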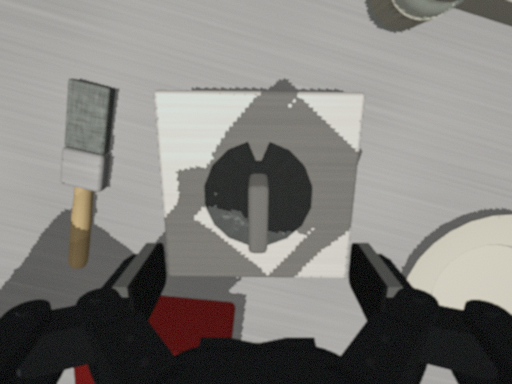

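Request:
play_rows:
  steps:
    - [[0.001, -0.001, 0.02, 0, 0, 0], [0, 0, 0.02, 0, 0, 0], [0, 0, 0.017, 0, 0, 0], [0, 0, 0, 0, 0, 0]]

```text
t: 6.18
tcp_pos: [0.6021, -0.1702, 0.1487]
tool_rot: [0.991, 0.131, -0.001, -0.001]
force: [0.0, -0.5, -0.5]
finger_gap: 0.999
```

```bash
python3 - <<'E'
from h import *
p=snap('wrist','wrist4.png');st()
q=snap('scene','scene4.png')
im=cv2.imread('pics/wrist4.png');a=cv2.imread('pics/scene4.png')[140:260,130:270]
cv2.imwrite('pics/c4.png',np.hstack([cv2.resize(im,(400,300)),cv2.resize(a,(350,300),interpolation=3)]))
E
```

```text
t 6.225 tcp [ 0.6028 -0.1704  0.1495] q [-0.45  0.66  1.52 -0.    0.96  0.85] F [0.1 0.1 0.7] T [-0.04 -0.02  0.02] gap 0.998 xhead 15.1 z [-0.  0. -1.]
```

View pics/c4.png

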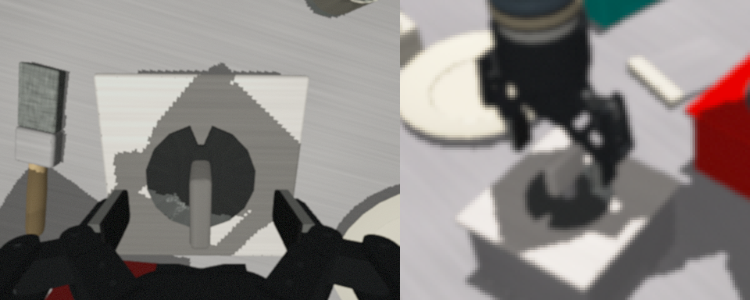

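Request:
play_rows:
  steps:
    - [[0, 0, 0, 0, 0, 0], [0, 0, 0, 0, 0, 0], [0, 0, 0, 0, 0, 0], [0, 0, 0, 0, 0, 0], [0, 0, 0, 0, 0, 0], [0, 0, 0, 0, 0, 0]]
  fingers: 0
  squeeze: 30

```text
t: 7.02
tcp_pos: [0.6026, -0.1698, 0.1496]
tool_rot: [0.991, 0.131, -0.0, -0.0]
force: [-0.4, 2.5, 3.8]
finger_gap: 0.129
```

```bash
cat >> h.py <<'E'
def look(k):
    snap('wrist',f'w{k}.png');snap('scene',f's{k}.png');st()
    im=cv2.imread(f'pics/w{k}.png')[150:384,120:400];a=cv2.imread(f'pics/s{k}.png')[180:260,140:240]
    cv2.imwrite(f'pics/c{k}.png',np.hstack([cv2.resize(im,(400,334)),cv2.resize(a,(400,334),interpolation=3)]))
E
python3 -c "
from h import *
look(5)"
```

```text
t 7.125 tcp [ 0.6026 -0.1698  0.1496] q [-0.45  0.66  1.52  0.    0.96  0.85] F [-1.3  3.7  4.9] T [0.58 0.16 0.02] gap 0.132 xhead 15.1 z [-0.     0.001 -1.   ]
```

View pics/c5.png

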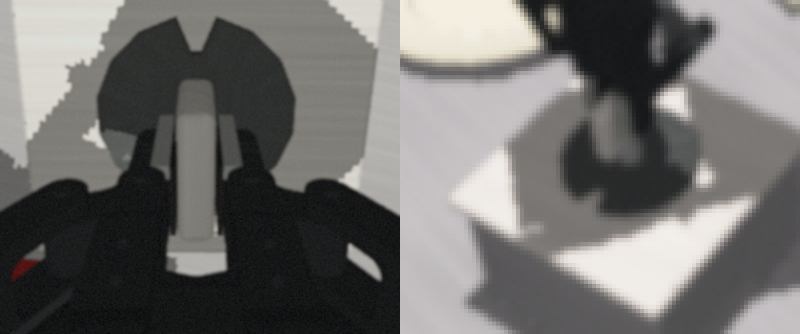

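Request:
play_rows:
  steps:
    - [[0, 0, 0, 0, 0, -3], [0, 0, 0, 0, 0, -3], [0, 0, 0, 0, 0, -3], [0, 0, 0, 0, 0, -3], [0, 0, 0, 0, 0, -3], [0, 0, 0, 0, 0, -2], [0, 0, 0, 0, 0, -2], [0, 0, 0, 0, 0, 0]]

```text
t: 8.12
tcp_pos: [0.6024, -0.1693, 0.1496]
tool_rot: [0.956, 0.293, -0.0, -0.001]
force: [-2.2, 5.6, 5.2]
finger_gap: 0.132
```

```bash
python3 -c "
from h import *
look(6)"
```

```text
t 8.225 tcp [ 0.6024 -0.1693  0.1495] q [-0.45  0.66  1.52  0.    0.96  0.52] F [-2.2  5.7  4.5] T [0.69 0.18 0.02] gap 0.133 xhead 34.12 z [-0.001  0.002 -1.   ]
```

View pics/c6.png

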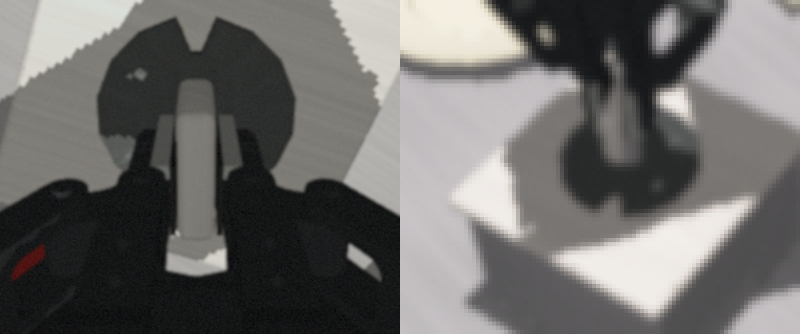

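Request:
play_rows:
  steps:
    - [[0, 0, 0, 0, 0, -2], [0, 0, 0, 0, 0, -2], [0, 0, 0, 0, 0, -2], [0, 0, 0, 0, 0, 0]]

```text
t: 8.72
tcp_pos: [0.6023, -0.1691, 0.1496]
tool_rot: [0.939, 0.343, -0.0, -0.001]
force: [-2.0, 5.8, 4.7]
finger_gap: 0.13
```

```bash
python3 -c "
from h import *
look(7)"
```

```text
t 8.825 tcp [ 0.6023 -0.1692  0.1496] q [-0.45  0.66  1.52  0.    0.96  0.42] F [-2.2  5.8  6.1] T [0.76 0.19 0.08] gap 0.132 xhead 40.14 z [-0.001  0.002 -1.   ]
```

View pics/c7.png

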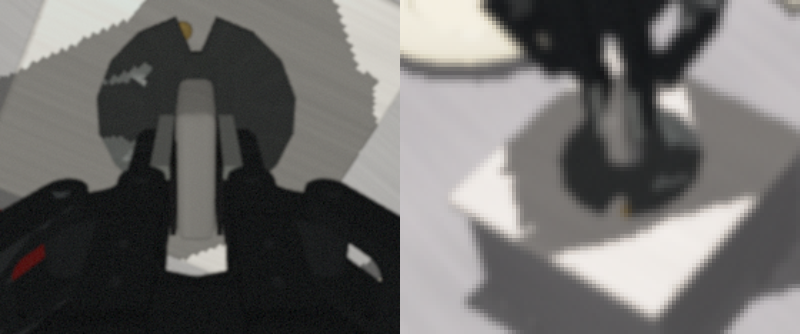

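Request:
play_rows:
  steps:
    - [[0, 0, 0, 0, 0, -1.5], [0, 0, 0, 0, 0, -1.5], [0, 0, 0, 0, 0, -1.5], [0, 0, 0, 0, 0, -1], [0, 0, 0, 0, 0, 0], [0, 0, 0, 0, 0, 0]]

```text
t: 9.57
tcp_pos: [0.6022, -0.169, 0.1495]
tool_rot: [0.922, 0.388, -0.0, -0.001]
force: [-1.3, 5.7, 5.1]
finger_gap: 0.133
```

```bash
python3 -c "
from h import *
look(8)"
```

```text
t 9.675 tcp [ 0.6022 -0.1691  0.1495] q [-0.45  0.66  1.52  0.    0.96  0.32] F [-1.6  5.1  6.3] T [0.82 0.22 0.05] gap 0.134 xhead 45.63 z [-0.001  0.002 -1.   ]
```

View pics/c8.png

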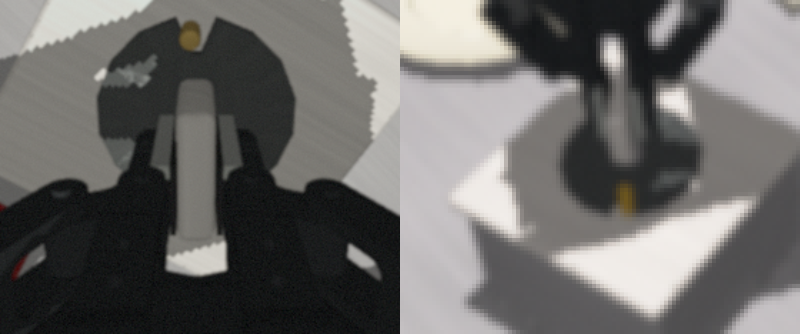

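Request:
play_rows:
  steps:
    - [[0, 0, 0, 0, 0, -1], [0, 0, 0, 0, 0, -1], [0, 0, 0, 0, 0, 0], [0, 0, 0, 0, 0, 0]]

```text
t: 10.18
tcp_pos: [0.6022, -0.169, 0.1495]
tool_rot: [0.915, 0.404, -0.0, -0.001]
force: [-1.6, 6.0, 5.5]
finger_gap: 0.134
```

```bash
python3 -c "
from h import *
look(9)"
```

```text
t 10.275 tcp [ 0.6022 -0.169   0.1496] q [-0.45  0.66  1.52  0.    0.96  0.29] F [-2.   5.9  5.5] T [0.79 0.17 0.04] gap 0.13 xhead 47.61 z [-0.001  0.002 -1.   ]
```

View pics/c9.png

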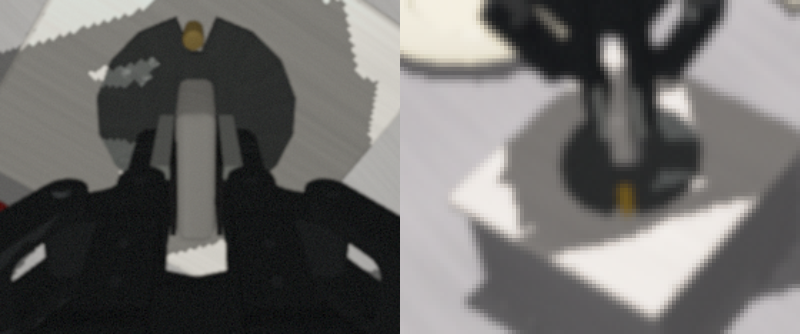

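Pin up and roughly centred in the slot. Release and retreat straight up.

Request:
play_rows:
  steps:
    - [[0, 0, 0, 0, 0, 0], [0, 0, 0, 0, 0, 0], [0, 0, 0, 0, 0, 0], [0, 0, 0, 0, 0, 0], [0, 0, 0, 0, 0, 0], [0, 0, 0, 0, 0, 0]]
  fingers: 1

```text
t: 11.02
tcp_pos: [0.6027, -0.1705, 0.1493]
tool_rot: [0.915, 0.404, -0.0, 0.0]
force: [0.4, -0.3, 0.3]
finger_gap: 0.998
```

Request:
play_rows:
  steps:
    - [[0, 0, -0.01, 0, 0, 0], [0, 0, -0.025, 0, 0, 0], [0, 0, -0.025, 0, 0, 0], [0, 0, -0.03, 0, 0, 0], [-0.03, 0, -0.02, 0, 0, 0], [-0.03, 0, 0, 0, 0, 0], [0, 0, 0, 0, 0, 0]]

```text
t: 11.9
tcp_pos: [0.5615, -0.216, 0.2605]
tool_rot: [0.915, 0.402, 0.0, 0.001]
force: [0.4, 0.6, 0.4]
finger_gap: 0.998
```

```bash
python3 -c "
from h import *
st();p=snap('wrist','w10.png');q=snap('scene','s10.png')
a=cv2.imread('pics/w10.png')[20:220,140:370];b=cv2.imread('pics/s10.png')[180:260,140:240];c=cv2.imread('pics/s10.png')[290:384,280:390];d=cv2.imread('pics/scene0.png')[290:384,280:390]
cv2.imwrite('pics/c10.png',np.vstack([np.hstack([cv2.resize(x,(380,290),interpolation=3) for x in (a,b)]),np.hstack([cv2.resize(x,(380,290),interpolation=3) for x in (d,c)])]))
"
```

```text
t 11.9 tcp [ 0.5615 -0.216   0.2605] q [-0.55  0.49  1.49 -0.    1.16  0.19] F [0.4 0.6 0.4] T [ 0.01 -0.01 -0.02] gap 0.998 xhead 47.46 z [ 0.001 -0.001 -1.   ]
```

View pics/c10.png

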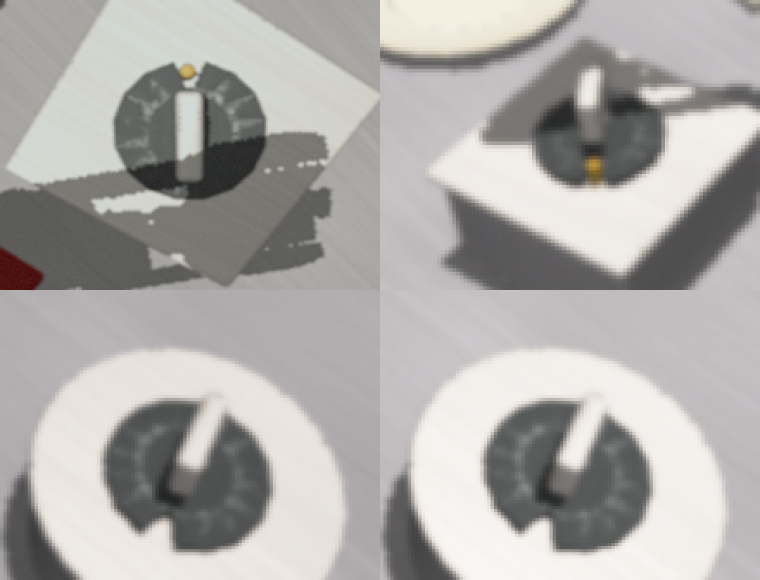

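The brass pin stands up in the slot, the key is released, and the round key looks the same as in the first picture.

```bash
python3 -c "
from h import *
print(manip.sign_off())"
```

```text
the job is handed in; nothing more can be done
None
```

The square canister is locked, and I handed the job in about 12 s into the 40 s allowed. I took hold of its key, turned it anticlockwise by about 32°, and the brass pin sprang up through the slot. I then let go and lifted clear.

**Last checks:**
- **Pin:** the wrist and scene pictures taken after letting go show it standing in the slot. I judged it to be up by eye; I did not measure its height.
- **Contact:** the gripper was fully open and clear of the canister, with under 1 N at the wrist. While gripping and turning, the readings stayed below about 10 N.
- **Round key:** it looks the same as in the first picture, and the arm never went near it, nor touched the red and turquoise look-alikes.

No check failed or disagreed.

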